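# Show the bench camera which block goes where

## Task

Teach the bench camera the next pick and place without handling any wood: point down at the loose block that matches the two on the pallet runner, with the fingertips just above the middle of its top (no more than about 4 cm off it) but not touching, and hold still there for two seconds; then point the same way at the empty place on the runner, just above the middle between its two bare dowel pins, for two seconds. Then press the push button on the grey box fully down with the fingertips to store it, let it come back up and draw clear. Do not touch any block or the runner, do not bring the fingers low over any other block on the way (pass well above them), and leave everything else on the bench where it is.

Things in the scene. Friction and masses are not known exactly. Their poses are not given: they have to be found in the camera images.
- match: the loose pine block that matches the two on the runner: square post 48 x 48 mm, 70 mm tall, standing upright on the bench; origin at the centre of its underside, z up
- short: another loose pine block, too low: 48 x 48 mm, 34 mm tall; origin at the centre of its underside, z up
- slim: another loose pine block, too slim: 30 x 30 mm, 95 mm tall; origin at the centre of its underside, z up
- round: another loose pine block, a round post 48 mm in diameter, 70 mm tall, standing; origin at the centre of its underside, z up
- runner: pallet runner: pine slat 70 mm wide (x) x 310 mm long (y) x 22 mm thick, fixed flat on the bench, with three places for blocks in a row along its length 115 mm apart, the middle one at its centre; two places carry a block, one is empty; origin at the centre of its underside
- fixed_a: one of the two square pine blocks fixed on the runner, 48 x 48 x 70 mm; origin at the centre of its underside, on the slat's top; its top is 92 mm above the bench
- fixed_b: the other square pine block fixed on the runner, 48 x 48 x 70 mm; origin at the centre of its underside, on the slat's top; its top is 92 mm above the bench
- empty_place: the empty place on the runner (any one of the three): two bare upright dowel pins, 8 mm thick and 12 mm high, 24 mm apart along the runner; origin midway between the pins on the slat's top, 22 mm above the bench, z up
- record_box: low grey box fixed on the bench, 100 (x) x 90 (y) x 45 mm high, with a single round aluminium push button in a black housing in the middle of its top; origin at the centre of its underside
- rec_button_top (a point): centre of the top face of the round push button (32 mm in diameter), 67 mm above the bench when released; it is pressed straight down
- rec_button (a joint): how far the push button is pressed: 0 released, 0.006 m fully down; a spring takes about 5 N to push it fully down and brings it back
- jar: bystander: small clear screw jar with a steel lid, 48 mm in diameter, 62 mm tall, standing in the row of loose blocks; origin under its centre
- glue: bystander: white glue bottle, 64 mm in diameter, 170 mm tall, beyond the runner; origin under its centre
- hammer: bystander: hammer lying on the bench behind the grey box, about 260 mm long, 26 mm high; origin under its middle
- screwdriver: bystander: screwdriver lying at the right, about 200 mm long; origin under its middle
- tape: bystander: roll core of cardboard lying flat at the left, 90 mm outer diameter, 24 mm high; origin under its centre
- bracket: bystander: steel angle bracket at the left, 60 x 30 mm foot, 54 mm high; origin under the middle of its foot
- offcut: bystander: pine slat offcut lying in front of the row of loose blocks, at the robot side, 40 x 260 x 20 mm; origin under its centre
Mind the look-alikes: they are no part of the job. What is shaped like the short but red is not meant. Leave any orange look-alike of the record_box alone.

How it is judged:
On the way, in this order (a step that is already met when the one before it is completed fails the run):
1. pointing at the matching loose block: tool point within 22 mm of its axis and 15 to 75 mm above its top, for 1.6 s (horizontal distance between the grasp point and match below 0.022 m and z of the grasp point in the frame of match between 0.085 and 0.145 m), for 1.6 s.
2. pointing at the empty place: tool point within 22 mm of its middle and 25 to 90 mm above the slat, for 1.6 s (horizontal distance between the grasp point and empty_place below 0.022 m and z of the grasp point in the frame of empty_place between 0.025 and 0.09 m), for 1.6 s.
3. push button pressed fully down by the fingers (at least 4.5 mm) (value of joint rec_button above 0.0045 m and contact force between the fingers and rec_button above 0.5 N), for 0.05 s.
At the end, for the whole second after the job is handed in: The push button is back up (under 1.5 mm), the four loose blocks are at rest within 10 mm of where they began and the bystanders within 15 mm (value of joint rec_button below 0.0015 m and distance of each of match, short, slim, round from where it was at the start of the episode below 0.01 m and linear speed of each of match, short, slim, round below 0.02 m/s and distance of each of jar, glue, hammer, screwdriver, tape, bracket, offcut from where it was at the start of the episode below 0.015 m); the robot touches nothing.
It fails at once if the robot touches a block, the runner or its dowel pins (over 0.5 N) (contact force between any of the fingers, the arm and match above 0.5 N or contact force between any of the fingers, the arm and short above 0.5 N or contact force between any of the fingers, the arm and slim above 0.5 N or contact force between any of the fingers, the arm and round above 0.5 N or contact force between any of the fingers, the arm and runner above 0.5 N or contact force between any of the fingers, the arm and fixed_a above 0.5 N or contact force between any of the fingers, the arm and fixed_b above 0.5 N or contact force between any of the fingers, the arm and empty_place above 0.5 N).
It fails at once if a loose block is moved more than 10 mm, lifted or tipped over (distance of any of match, short, slim, round from where it was at the start of the episode above 0.01 m or angle between any of match, short, slim, round's own z axis and vertical above 0.3 rad).
It fails at once if the tool point comes low over another block (within 15 mm of its axis and less than 60 mm above its top) ((horizontal distance between the grasp point and short below 0.015 m and z of the grasp point in the frame of short between 0 and 0.094 m) or (horizontal distance between the grasp point and slim below 0.015 m and z of the grasp point in the frame of slim between 0 and 0.155 m) or (horizontal distance between the grasp point and round below 0.015 m and z of the grasp point in the frame of round between 0 and 0.13 m) or (horizontal distance between the grasp point and fixed_a below 0.015 m and z of the grasp point in the frame of fixed_a between 0 and 0.13 m) or (horizontal distance between the grasp point and fixed_b below 0.015 m and z of the grasp point in the frame of fixed_b between 0 and 0.13 m)).
It fails at once if a bystander is moved more than 15 mm (distance of any of jar, glue, hammer, screwdriver, tape, bracket, offcut from where it was at the start of the episode above 0.015 m).
It also fails if it takes over 58 s, if anything falls off the work surface, if the arm or the gripper's body presses on something with over 40 N, if the wrist force passes 120 N, or if a joint passes its speed limit or range.

## Robot

A 6-joint arm with a two-finger parallel gripper is mounted at the origin on the work surface. World frame = base frame: x ahead of the robot, y to its left, z up, the work surface at z = 0. Lengths are in m, angles in rad, forces in N, time in s.
With the tool pointing down it reaches from about 0.325 to 1 m from the base axis. Payload 5.1 kg.
Tool frame: the origin (TCP) lies between the finger pads, 19 mm behind the fingertips; this is the grasp point; z points along the fingers, y is the line along which they close (so a half turn about z gives the same grasp; the last joint's range is limited). The gripper opens to 85 mm and grips with 20 to 120 N. Pads are 22 mm wide; open, the fingers measure 114 mm over their backs; the gripper's body (76 mm by 85 mm) begins 54 mm behind the grasp point. The pads swing forward as they close: fully open they stand 13 mm farther back than shut.
Start: joints at [-1.335, 0.124, 1.65, -0, 1.367, -0.083], TCP at [0.204, -0.617, 0.25] pointing down, gripper open.
Joint ranges: [-2.61, 2.61], [-1.02, 2.33], [0.03, 2.71], [-1.35, 4.49], [0.32, 2.68], [-2.91, 2.91]. Speed limits (rad/s): [2.57, 2.57, 3.14, 3.14, 3.14, 3.14].

## Interface

Orientations are given as a 3x3 rotation matrix whose columns are the frame's x, y, z axes.
In Python, from station import env, snapshot, job gives the robot as it stands.
- The arm moves only by the tool step_arm, never from a script. Its argument "deltas" is a list of rows, each a list of 3 entries, a list of its own where there are three numbers: the shift along the world's x, y, z in mm, then the turn, a rotation vector about the world's x, y, z in degrees, then the finger opening in mm, from 0 to 85.4. A call has 1 to 5 rows; each row is the pose to reach, as a shift and turn from the pose commanded when the call began; what a row does not reach only later rows make up. A row lasts 1/8 s, in which the tool goes at most 62.5 mm and 10.7 degrees, less where a joint would pass 70% of its speed; a pose out of reach is approached as far as the arm can. A call with a gripper value outside its range is refused whole. The fingers move at their own pace and stop on an object; "grip_force" is the grip in N (left out, the last holds). Time passes only in rows, so rows that repeat a pose let the fingers close. It gives the time, the measured TCP pose, the force, the opening and the grip force at its end, in the units of the state.
- env.get_obs(): the state, without advancing time (a new reading comes with each control period).
- snapshot(name): name is "scene" or "side" or "wrist"; returns a dict with "color" (480x640x3 uint8, red, green, blue), "K" (3x3 intrinsics, pixels), "position" and "orientation" of the camera in the world; the wrist camera has in their place "hand_eye" (4x4, takes a point from camera to tool coordinates, whose origin is the TCP and whose axes are the flange's). Camera axes: x right, y up, looking along -z (the intrinsics and any distortion apply to the point x, -y, -z); pixel columns grow to the right and rows downward; lengths in m; the calibration is good to about 2 mm. The wrist camera is an equidistant fisheye: a pixel r from the principal point sees the ray r / f radians off the axis. A picture is of the moment at which its call begins: read the wrist's pose just before it. There is no depth.
- job.close_job(): hands the job in; it is judged then, once.
The state is a dict: "time": time; "joint_pos": joint angles; "joint_vel": joint speeds; "joint_efforts": joint torques, N m; "ee_pos": TCP position; "tcp_rot": TCP orientation; "contact_force": force on the tool from outside, world axes, zero at the start; "wrist_torque": the same for the moment, N m; "width": finger opening in m; "finger_force": force on a finger pad.
Only numpy, scipy, OpenCV 4.12 (cv2) and the standard library are available. Lean on these libraries where they do the work, as an engineer would, in place of code of your own. Each camera call takes 0.05 s, during which the arm holds its last target. There are 200 camera calls.

## Working session

There is one attempt and no reset: what is moved stays moved. The work goes in short steps, Python scripts to look and compute and a tool call to move; the robot and the scene stay as the last step left them, time stands still between calls to the robot, and variables do not carry over. Pictures are saved under pics/ and viewed, at most 10 in all, crops included, and the job is handed in when it is done.

Besides the shell and the picture viewer there is one more tool, called after "Call:" as name([rows], argument=value, ...), one row to a line, values as JSON. step_arm: Moves the arm, as the interface text tells. Its arguments: {"type":"object","properties":{"deltas":{"type":"array"},"grip_force":{"type":"number"}},"required":["deltas"]}

```bash
mkdir -p pics; cat > h.py <<'E'
import numpy as np, cv2
from station import env, snapshot, job
def save(n,f):
    s=snapshot(n); cv2.imwrite(f,s["color"][:,:,::-1]); np.savez(f[:-4],**{k:v for k,v in s.items() if k!='color'}); return s
def ray(s,u,v):
    K=np.array(s["K"]); d=np.linalg.inv(K)@[u,v,1]; d=np.array([d[0],-d[1],-d[2]])
    return np.array(s["position"]),np.array(s["orientation"])@d
def plane(s,u,v,z):
    p,d=ray(s,u,v); return p+d*(z-p[2])/d[2]
def tri(a,ua,b,ub):
    p,d=ray(a,*ua);q,e=ray(b,*ub); t=np.linalg.lstsq(np.c_[d,-e],q-p,rcond=None)[0]
    A=p+t[0]*d;B=q+t[1]*e; return (A+B)/2,np.linalg.norm(A-B)
E
python3 - <<'E'
from h import *
for n in("scene","side"):
    s=save(n,f"pics/{n}.png"); print(n,[k for k in s],np.round(s["position"],3),np.round(s["orientation"],2).tolist(),np.round(s["K"],1).tolist())
E
```

```text
scene ['color', 'K', 'position', 'orientation'] [1.088 0.613 0.735] [[-0.74, -0.43, 0.52], [0.68, -0.46, 0.57], [-0.01, 0.77, 0.63]] [[505.2, 0.0, 325.3], [0.0, 505.2, 245.9], [0.0, 0.0, 1.0]]
side ['color', 'K', 'position', 'orientation'] [0.234 1.076 0.79 ] [[-0.96, 0.15, -0.22], [-0.27, -0.52, 0.81], [0.01, 0.84, 0.54]] [[540.8, 0.0, 316.6], [0.0, 540.8, 242.5], [0.0, 0.0, 1.0]]
```

View pics/scene.png

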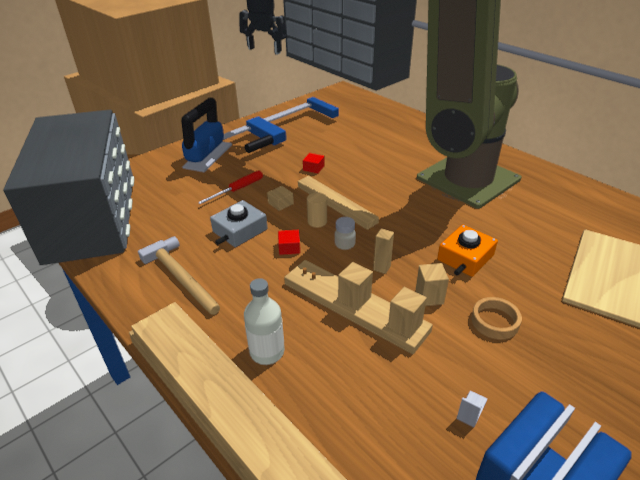

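View pics/side.png

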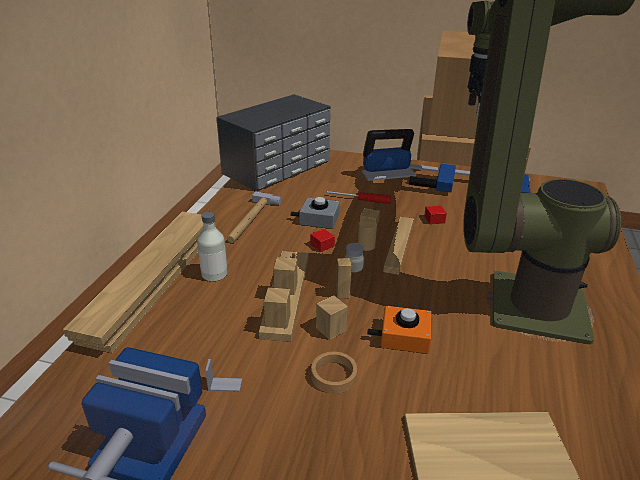

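Scene view, candidates for the matching block:
- Square post at (432,284), which is the match.
- Slim post at (384,251).
- Round post at (317,210).
- Short block at (280,198).
- Fixed pair at (355,286) and (407,312).
- Red look-alikes at (289,242) and (314,162).

The empty place has its pins near (308,272). The grey box is at (238,222), and the orange decoy is at (467,250). Next I'll check the choice in close crops.

```bash
python3 - <<'E'
import cv2
a=cv2.imread("pics/scene.png")[180:360,200:460]; cv2.imwrite("pics/c1.png",cv2.resize(a,None,fx=3,fy=3,interpolation=cv2.INTER_CUBIC))
a=cv2.imread("pics/side.png")[190:340,220:420]; cv2.imwrite("pics/c2.png",cv2.resize(a,None,fx=4,fy=4,interpolation=cv2.INTER_CUBIC))
E
```

```text
(no output)
```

View pics/c1.png

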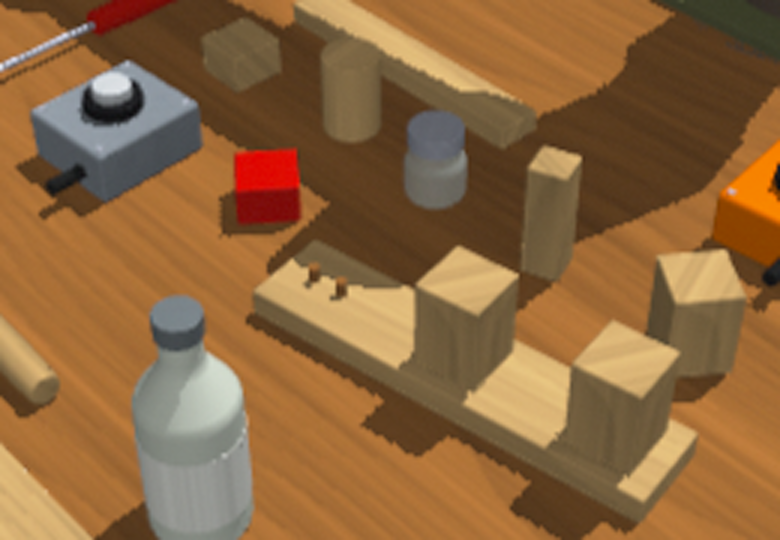

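View pics/c2.png

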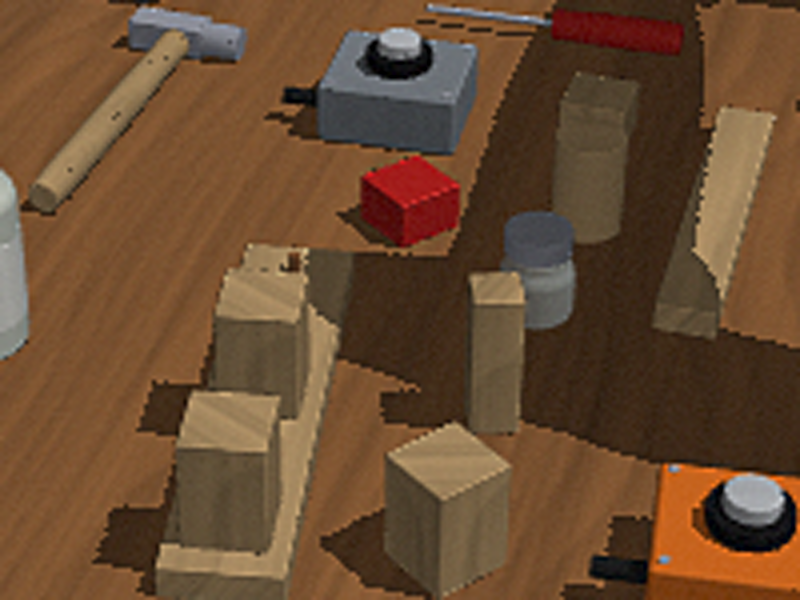

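The crops confirm it: the square 70 mm post at scene (433,272) / side (332,306) is the match. The pins are at scene (304,271) and (313,275), and the grey box's button is at scene (238,209) / side (320,201). Next I'll triangulate.

```bash
python3 - <<'E'
from h import *
L=lambda n:dict(np.load(f"pics/{n}.npz"))
a,b=L("scene"),L("side")
A=lambda x,y:((x+.5)/3-.5+200,(y+.5)/3-.5+180)
B=lambda x,y:((x+.5)/4-.5+220,(y+.5)/4-.5+190)
T={"match":((700,276),(449,463),.07),"fixA":((466,281),(261,296),.092),"fixB":((625,359),(229,423),.092),"slim":((553,163),(497,289),.095),
"button":((111,87),(402,36),.067),"jar":((436,128),(538,232),.062),"round":((351,56),(596,140),.07),"short":((242,42),(600,90),.034)}
for k,(p,q,z) in T.items():
    r,e=tri(a,A(*p),b,B(*q)); print(k,np.round(r,4),round(e,4),np.round(plane(a,*A(*p),z),4)[:2],np.round(plane(b,*B(*q),z),4)[:2])
for n,p in {"pin1top":(314,266),"pin2top":(341,280)}.items(): print(n,np.round(plane(a,*A(*p),.034),4))
for n,p in {"pin1bot":(313,283),"pin2bot":(341,297)}.items(): print(n,np.round(plane(a,*A(*p),.022),4))
print("pin side (near visible)",np.round(plane(b,*B(294,254),.034),4))
for n,p in {"L":(254,296),"back":(315,242),"R":(695,437),"bot":(640,507)}.items(): print("runner",n,np.round(plane(a,*A(*p),.022),4))
o=env.get_obs(); print(o["time"],o["ee_pos"],np.round(o["tcp_rot"],3).tolist(),o["width"])
E
```

```text
match [0.4378 0.2121 0.0666] 0.002 [0.4401 0.213 ] [0.4369 0.2176]
fixA [0.5704 0.1272 0.0895] 0.0003 [0.5723 0.1289] [0.5692 0.1307]
fixB [0.5498 0.24   0.0886] 0.0008 [0.5523 0.2415] [0.5483 0.2446]
slim [0.4432 0.0854 0.092 ] 0.0008 [0.4458 0.0874] [0.4423 0.0904]
button [ 0.5897 -0.2393  0.0636] 0.0042 [ 0.594  -0.2317] [ 0.5884 -0.2373]
jar [ 0.443  -0.0291  0.0594] 0.0018 [ 0.4445 -0.0279] [ 0.4423 -0.0237]
round [ 0.429  -0.1398  0.0642] 0.0004 [ 0.4344 -0.1336] [ 0.4274 -0.1296]
short [ 0.4482 -0.2573  0.0327] 0.0044 [ 0.4516 -0.2523] [ 0.4479 -0.2592]
pin1top [0.5917 0.0023 0.034 ]
pin2top [0.5876 0.0259 0.034 ]
pin1bot [0.5953 0.0048 0.022 ]
pin2bot [0.5906 0.0288 0.022 ]
pin side (near visible) [0.5919 0.0026 0.034 ]
runner L [ 0.6337 -0.013   0.022 ]
runner back [ 0.5658 -0.0273  0.022 ]
runner R [0.5145 0.2749 0.022 ]
runner bot [0.5823 0.2871 0.022 ]
0.1 [ 0.20357822 -0.61675233  0.2488569 ] [[0.95, 0.313, -0.0], [0.313, -0.95, 0.002], [0.0, -0.002, -1.0]] 0.08556191695852385
```

Match is at about (0.438, 0.214), the empty place at (0.590, 0.014) and the button at (0.590, −0.236). The triangulated heights read about 3 mm low. Before moving I'll check where the tall objects stand relative to the route.

```bash
python3 - <<'E'
from h import *
L=lambda n:dict(np.load(f"pics/{n}.npz"))
a,b=L("scene"),L("side")
for n,p,q in(("jigsaw handle",(200,107),(390,133)),("glue",(260,287),(208,217)),("red near",(289,235),(322,236)),("red far",(314,158),(435,211)),("hammer head",(158,248),(266,199))):
    r,e=tri(a,p,b,q); print(n,np.round(r,3),round(e,3))
E
```

```text
jigsaw handle [ 0.452 -0.591  0.151] 0.008
glue [0.765 0.099 0.163] 0.001
red near [ 0.545 -0.104  0.033] 0.006
red far [ 0.269 -0.329  0.031] 0.004
hammer head [ 0.774 -0.292  0.012] 0.005
```

Call:
step_arm([
  [[20, 50, 10], [0, 0, 0], 0],
  [[45, 100, 20], [0, 0, 0], 0],
  [[70, 150, 20], [0, 0, 0], 0],
  [[95, 200, 20], [0, 0, 0], 0],
  [[120, 250, 20], [0, 0, 0], 0],
])

```text
time: 0.72
ee_pos: [0.3241, -0.3654, 0.2696]
tcp_rot: [[0.95, 0.313, -0.0], [0.313, -0.95, 0.001], [0.0, -0.001, -1.0]]
contact_force: [0.1, 0.5, 0.9]
width: 0.0004
finger_force: 0.0
```

Call:
step_arm([
  [[25, 58, 0], [0, 0, 0], 0],
  [[50, 116, 0], [0, 0, 0], 0],
  [[75, 174, 0], [0, 0, 0], 0],
  [[95, 232, 0], [0, 0, 0], 0],
  [[105, 290, 0], [0, 0, 0], 0],
])

```text
time: 1.35
ee_pos: [0.4289, -0.0752, 0.2697]
tcp_rot: [[0.95, 0.314, -0.0], [0.314, -0.95, 0.0], [0.0, -0.0, -1.0]]
contact_force: [0.6, 0.9, 0.1]
width: 0.0
finger_force: 0.0
```

Call:
step_arm([
  [[5, 58, 0], [0, 0, 0], 0],
  [[8, 116, 0], [0, 0, 0], 0],
  [[8, 174, 0], [0, 0, 0], 0],
  [[8, 232, 0], [0, 0, 0], 0],
  [[8, 280, 0], [0, 0, 0], 0],
])

```text
time: 1.98
ee_pos: [0.436, 0.2048, 0.2696]
tcp_rot: [[0.949, 0.315, -0.0], [0.315, -0.949, -0.0], [-0.0, 0.0, -1.0]]
contact_force: [1.2, -1.0, 0.1]
width: 0.0002
finger_force: 0.0
```

```bash
cat >> h.py <<'E'
def wplane(s,o,u,v,z):
    K=np.array(s["K"]); x=np.array([(u-K[0,2])/K[0,0],(v-K[1,2])/K[1,1]]); th=np.hypot(*x); d=np.r_[x/max(th,1e-9)*np.sin(th),np.cos(th)]; d=np.array([d[0],-d[1],-d[2]])
    H=np.array(s["hand_eye"]); R=np.array(o["tcp_rot"]); p=np.array(o["ee_pos"])+R@H[:3,3]; d=R@H[:3,:3]@d
    return p+d*(z-p[2])/d[2]
E
python3 - <<'E'
from h import *
import pickle
o=env.get_obs(); s=save("wrist","pics/w1.png"); pickle.dump((s,o),open("w1.pkl","wb")); print(np.round(s["K"],1).tolist(),np.round(s["hand_eye"],3).tolist())
E
```

```text
[[371.6, 0.0, 319.9], [0.0, 371.6, 242.2], [0.0, 0.0, 1.0]] [[-0.0, 0.954, 0.299, 0.076], [1.0, 0.0, 0.001, -0.001], [0.001, 0.299, -0.954, -0.123], [0.0, 0.0, 0.0, 1.0]]
```

View pics/w1.png

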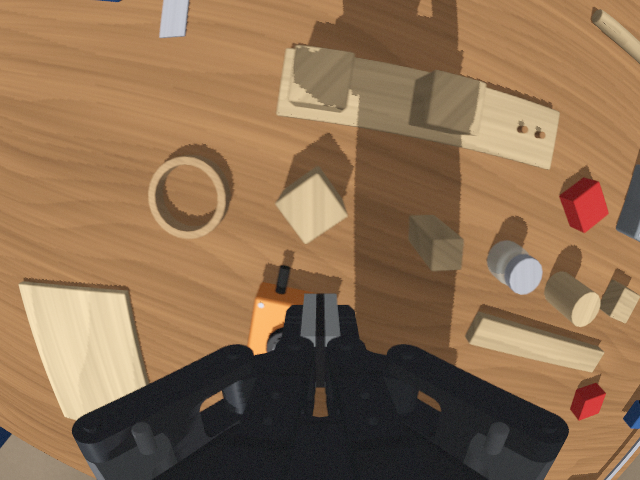

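In the wrist view the match's top is at (312,207), its corners at (277,206), (317,171), (347,212) and (305,243). The pins are at (522,128) and (540,133). The orange decoy is under the fingers at (275,315), so I'll stay clear of its height.

```bash
python3 - <<'E'
from h import *
import pickle
s,o=pickle.load(open("w1.pkl","rb")); print(np.round(o["ee_pos"],4))
c=[wplane(s,o,*p,.07) for p in((277,206),(317,171),(347,212),(305,243))]; print("match",np.mean(c,0),np.round(c,3).tolist())
for p in((522,127),(540,133)): print("pin",wplane(s,o,*p,.032))
for p in((316,80),(436,100)):print("fixed",wplane(s,o,*p,.092))
for p in((275,300),):print("orange",wplane(s,o,*p,.045))
E
```

```text
[0.436  0.2048 0.2696]
match [0.43967062 0.21480926 0.07      ] [[0.432, 0.245, 0.07], [0.473, 0.221, 0.07], [0.446, 0.184, 0.07], [0.407, 0.21, 0.07]]
pin [0.58906863 0.03135403 0.032     ]
pin [0.59292872 0.00713327 0.032     ]
fixed [0.54543598 0.24510536 0.092     ]
fixed [0.56429773 0.14801829 0.092     ]
orange [0.32973742 0.2199819  0.045     ]
```

Call:
step_arm([
  [[3, 9, -50], [0, 0, 0], 0],
  [[3, 9, -95], [0, 0, 0], 0],
  [[3, 9, -130], [0, 0, 0], 0],
  [[3, 9, -148], [0, 0, 0], 0],
  [[3, 9, -155], [0, 0, 0], 0],
])

```text
time: 2.65
ee_pos: [0.4394, 0.2116, 0.1142]
tcp_rot: [[0.95, 0.313, -0.001], [0.313, -0.95, -0.0], [-0.001, 0.0, -1.0]]
contact_force: [-0.3, 0.6, -0.2]
width: -0.0002
finger_force: 0.0
```

Call:
step_arm([
  [[0, 0, 0], [0, 0, 0], 0],
  [[0, 0, 0], [0, 0, 0], 0],
  [[0, 0, 0], [0, 0, 0], 0],
  [[0, 0, 0], [0, 0, 0], 0],
  [[0, 0, 0], [0, 0, 0], 0],
])

```text
time: 3.28
ee_pos: [0.4398, 0.2118, 0.1153]
tcp_rot: [[0.95, 0.313, 0.0], [0.313, -0.95, 0.0], [0.0, 0.0, -1.0]]
contact_force: [-0.3, 0.2, 0.9]
width: 0.0001
finger_force: 0.0
```

Call:
step_arm([
  [[0, 0, 0], [0, 0, 0], 0],
  [[0, 0, 0], [0, 0, 0], 0],
  [[0, 0, 0], [0, 0, 0], 0],
  [[0, 0, 0], [0, 0, 0], 0],
  [[0, 0, 0], [0, 0, 0], 0],
])

```text
time: 3.9
ee_pos: [0.4397, 0.2118, 0.115]
tcp_rot: [[0.95, 0.313, -0.0], [0.313, -0.95, -0.0], [-0.0, -0.0, -1.0]]
contact_force: [0.4, 0.0, 0.7]
width: 0.0003
finger_force: 0.0
```

Call:
step_arm([
  [[0, 0, 0], [0, 0, 0], 0],
  [[0, 0, 0], [0, 0, 0], 0],
  [[0, 0, 0], [0, 0, 0], 0],
  [[0, 0, 0], [0, 0, 0], 0],
  [[0, 0, 0], [0, 0, 0], 0],
])

```text
time: 4.53
ee_pos: [0.4397, 0.2117, 0.115]
tcp_rot: [[0.95, 0.313, -0.0], [0.313, -0.95, 0.0], [-0.0, -0.0, -1.0]]
contact_force: [0.1, 0.2, -0.2]
width: -0.0001
finger_force: 0.0
```

Call:
step_arm([
  [[0, 0, 0], [0, 0, 0], 0],
  [[0, 0, 0], [0, 0, 0], 0],
  [[0, 0, 0], [0, 0, 0], 0],
  [[0, 0, 0], [0, 0, 0], 0],
  [[0, 0, 0], [0, 0, 0], 0],
])

```text
time: 5.15
ee_pos: [0.4397, 0.2117, 0.115]
tcp_rot: [[0.95, 0.313, -0.0], [0.313, -0.95, -0.0], [-0.0, -0.0, -1.0]]
contact_force: [0.4, -0.2, -0.5]
width: -0.0002
finger_force: 0.0
```

Call:
step_arm([
  [[0, 0, 50], [0, 0, 0], 0],
  [[0, 0, 100], [0, 0, 0], 0],
  [[0, 0, 140], [0, 0, 0], 0],
  [[30, -40, 140], [0, 0, 0], 0],
  [[60, -80, 140], [0, 0, 0], 0],
])

```text
time: 5.78
ee_pos: [0.5006, 0.1313, 0.2563]
tcp_rot: [[0.949, 0.315, 0.003], [0.315, -0.949, 0.001], [0.003, 0.0, -1.0]]
contact_force: [-0.2, 0.7, -0.5]
width: -0.0001
finger_force: 0.0
```

Call:
step_arm([
  [[30, -39, 0], [0, 0, 0], 0],
  [[60, -78, 0], [0, 0, 0], 0],
  [[90, -117, 0], [0, 0, 0], 0],
  [[90, -117, 0], [0, 0, 0], 0],
  [[90, -117, 0], [0, 0, 0], 0],
])

```text
time: 6.4
ee_pos: [0.5894, 0.015, 0.2546]
tcp_rot: [[0.95, 0.313, -0.001], [0.313, -0.95, 0.0], [-0.001, -0.001, -1.0]]
contact_force: [-0.2, 0.7, 0.4]
width: -0.0001
finger_force: 0.0
```

```bash
python3 - <<'E'
from h import *
import pickle
o=env.get_obs(); s=save("wrist","pics/w2.png"); pickle.dump((s,o),open("w2.pkl","wb"));print(o["ee_pos"],o["time"])
E
```

```text
[0.58936381 0.01497372 0.25464984] 6.4
```

View pics/w2.png

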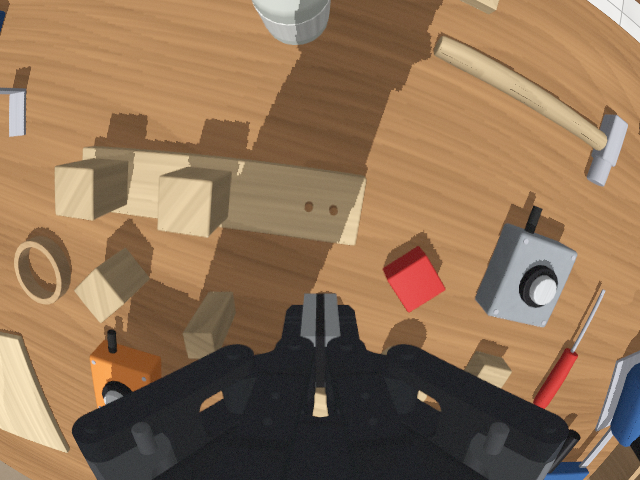

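The pins are at (309,207) and (333,211), and the grey box's button cap is at (543,290). The red block at (414,280) stays clear of the way down.

```bash
python3 - <<'E'
from h import *
import pickle
s,o=pickle.load(open("w2.pkl","rb"))
for p in((309,206),(333,210)): print("pin",wplane(s,o,*p,.033))
print("button",wplane(s,o,543,290,.067), "red top",wplane(s,o,407,267,.034))
E
```

```text
pin [0.5896418  0.02693487 0.033     ]
pin [0.59308187 0.00409286 0.033     ]
button [ 0.5923865  -0.23084451  0.067     ] red top [ 0.56164644 -0.08588387  0.034     ]
```

Call:
step_arm([
  [[1, 0, -50], [0, 0, 0], 0],
  [[1, 0, -100], [0, 0, 0], 0],
  [[1, 0, -145], [0, 0, 0], 0],
  [[1, 0, -168], [0, 0, 0], 0],
  [[1, 0, -175], [0, 0, 0], 0],
])

```text
time: 7.08
ee_pos: [0.5889, 0.016, 0.0782]
tcp_rot: [[0.949, 0.315, -0.003], [0.315, -0.949, 0.0], [-0.003, -0.001, -1.0]]
contact_force: [-0.4, 0.2, -0.3]
width: -0.0003
finger_force: 0.0
```

Call:
step_arm([
  [[0, 0, 0], [0, 0, 0], 0],
  [[0, 0, 0], [0, 0, 0], 0],
  [[0, 0, 0], [0, 0, 0], 0],
  [[0, 0, 0], [0, 0, 0], 0],
  [[0, 0, 0], [0, 0, 0], 0],
])

```text
time: 7.7
ee_pos: [0.5908, 0.0147, 0.0803]
tcp_rot: [[0.95, 0.313, 0.0], [0.313, -0.95, -0.0], [0.0, 0.0, -1.0]]
contact_force: [0.1, 0.7, 0.3]
width: 0.0002
finger_force: 0.0
```

Call:
step_arm([
  [[0, 0, 0], [0, 0, 0], 0],
  [[0, 0, 0], [0, 0, 0], 0],
  [[0, 0, 0], [0, 0, 0], 0],
  [[0, 0, 0], [0, 0, 0], 0],
  [[0, 0, 0], [0, 0, 0], 0],
])

```text
time: 8.32
ee_pos: [0.5907, 0.0148, 0.08]
tcp_rot: [[0.95, 0.313, -0.0], [0.313, -0.95, -0.0], [-0.0, 0.0, -1.0]]
contact_force: [0.2, 0.1, 1.2]
width: 0.0001
finger_force: 0.0
```

Call:
step_arm([
  [[0, 0, 0], [0, 0, 0], 0],
  [[0, 0, 0], [0, 0, 0], 0],
  [[0, 0, 0], [0, 0, 0], 0],
  [[0, 0, 0], [0, 0, 0], 0],
  [[0, 0, 0], [0, 0, 0], 0],
])

```text
time: 8.95
ee_pos: [0.5907, 0.0147, 0.08]
tcp_rot: [[0.95, 0.313, 0.0], [0.313, -0.95, -0.0], [0.0, 0.0, -1.0]]
contact_force: [-0.9, 0.7, -0.9]
width: 0.0002
finger_force: 0.0
```

Call:
step_arm([
  [[0, 0, 0], [0, 0, 0], 0],
  [[0, 0, 0], [0, 0, 0], 0],
  [[0, 0, 0], [0, 0, 0], 0],
  [[0, 0, 0], [0, 0, 0], 0],
  [[0, 0, 0], [0, 0, 0], 0],
])

```text
time: 9.57
ee_pos: [0.5907, 0.0148, 0.08]
tcp_rot: [[0.95, 0.313, -0.0], [0.313, -0.95, 0.0], [-0.0, -0.0, -1.0]]
contact_force: [0.1, 0.9, -0.8]
width: -0.0001
finger_force: 0.0
```

Call:
step_arm([
  [[0, 0, 50], [0, 0, 0], 0],
  [[0, 0, 100], [0, 0, 0], 0],
  [[0, 0, 130], [0, 0, 0], 0],
  [[0, -50, 130], [0, 0, 0], 0],
  [[0, -100, 130], [0, 0, 0], 0],
])

```text
time: 10.2
ee_pos: [0.591, -0.0859, 0.2111]
tcp_rot: [[0.949, 0.315, 0.002], [0.315, -0.949, -0.0], [0.002, 0.001, -1.0]]
contact_force: [0.2, 0.1, -0.8]
width: 0.0001
finger_force: 0.0
```

Call:
step_arm([
  [[0, -50, 0], [0, 0, 0], 0],
  [[1, -100, 0], [0, 0, 0], 0],
  [[1, -148, 0], [0, 0, 0], 0],
  [[1, -148, -40], [0, 0, 0], 0],
  [[1, -148, -80], [0, 0, 0], 0],
])

```text
time: 10.82
ee_pos: [0.5919, -0.2344, 0.1298]
tcp_rot: [[0.95, 0.312, 0.002], [0.312, -0.95, -0.001], [0.001, 0.001, -1.0]]
contact_force: [-0.1, -0.1, -0.5]
width: -0.0003
finger_force: 0.0
```

Call:
step_arm([
  [[0, 0, -10], [0, 0, 0], 0],
  [[0, 0, -20], [0, 0, 0], 0],
  [[0, 0, -25], [0, 0, 0], 0],
  [[0, 0, -30], [0, 0, 0], 0],
  [[0, 0, -30], [0, 0, 0], 0],
])

```text
time: 11.45
ee_pos: [0.5919, -0.2332, 0.1004]
tcp_rot: [[0.95, 0.314, 0.0], [0.314, -0.95, -0.0], [0.0, 0.0, -1.0]]
contact_force: [0.5, -0.8, 0.4]
width: -0.0001
finger_force: 0.0
```

```bash
python3 - <<'E'
from h import *
print(env.get_obs()["ee_pos"])
C=[]
for n,(x,y) in(("scene",(140,120)),("side",(260,130))):
    s=save(n,f"pics/{n}2.png"); C.append(cv2.resize(cv2.imread(f"pics/{n}2.png")[y:y+140,x:x+130],None,fx=3,fy=3,interpolation=cv2.INTER_CUBIC))
cv2.imwrite("pics/c3.png",np.hstack(C))
E
```

```text
[ 0.59190168 -0.23322867  0.10038699]
```

View pics/c3.png

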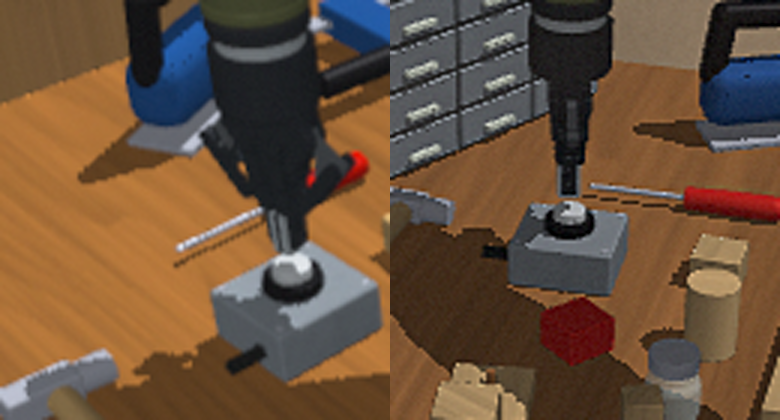

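Both views show the shut fingertips centred just above the grey box's button, at (292,265) in the left half and (572,208) in the right half. Pressing now.

Call:
step_arm([
  [[0, 0, -8], [0, 0, 0], 0],
  [[0, 0, -12], [0, 0, 0], 0],
  [[0, 0, -15], [0, 0, 0], 0],
  [[0, 0, -18], [0, 0, 0], 0],
  [[0, 0, -18], [0, 0, 0], 0],
])

```text
time: 12.18
ee_pos: [0.5915, -0.2332, 0.0821]
tcp_rot: [[0.95, 0.313, -0.001], [0.313, -0.95, 0.0], [-0.001, -0.001, -1.0]]
contact_force: [-1.7, 1.7, 4.0]
width: -0.0001
finger_force: 1.7
```

Call:
step_arm([
  [[0, 0, -1], [0, 0, 0], 0],
  [[0, 0, -2], [0, 0, 0], 0],
  [[0, 0, -2.5], [0, 0, 0], 0],
  [[0, 0, -2.5], [0, 0, 0], 0],
  [[0, 0, -2.5], [0, 0, 0], 0],
])

```text
time: 12.8
ee_pos: [0.5918, -0.2333, 0.0797]
tcp_rot: [[0.95, 0.313, 0.0], [0.313, -0.95, -0.0], [0.0, 0.0, -1.0]]
contact_force: [-2.3, 1.6, 4.7]
width: -0.0
finger_force: 2.6
```

Call:
step_arm([
  [[0, 0, -1], [0, 0, 0], 0],
  [[0, 0, -1.5], [0, 0, 0], 0],
  [[0, 0, -1.5], [0, 0, 0], 0],
])

```text
time: 13.18
ee_pos: [0.5919, -0.2333, 0.0797]
tcp_rot: [[0.95, 0.313, -0.0], [0.313, -0.95, -0.0], [-0.0, 0.0, -1.0]]
contact_force: [-5.2, 3.6, 10.9]
width: 0.0002
finger_force: 5.7
```

The button has bottomed: z stopped at 0.0797 and the force rose to 11 N. Drawing clear.

Call:
step_arm([
  [[0, 0, 10], [0, 0, 0], 0],
  [[0, 0, 30], [0, 0, 0], 0],
  [[0, 0, 70], [0, 0, 0], 0],
  [[0, 0, 110], [0, 0, 0], 0],
  [[0, 0, 140], [0, 0, 0], 0],
])

```text
time: 13.8
ee_pos: [0.5923, -0.2336, 0.2211]
tcp_rot: [[0.95, 0.313, 0.003], [0.313, -0.95, -0.001], [0.002, 0.002, -1.0]]
contact_force: [-0.3, 0.8, 0.6]
width: 0.0002
finger_force: 0.0
```

Call:
step_arm([
  [[0, 0, 0], [0, 0, 0], 0],
  [[0, 0, 0], [0, 0, 0], 0],
  [[0, 0, 0], [0, 0, 0], 0],
  [[0, 0, 0], [0, 0, 0], 0],
  [[0, 0, 0], [0, 0, 0], 0],
])

```text
time: 14.42
ee_pos: [0.5915, -0.2331, 0.2172]
tcp_rot: [[0.95, 0.313, -0.001], [0.313, -0.95, 0.001], [-0.001, -0.001, -1.0]]
contact_force: [-0.1, -0.7, -0.0]
width: 0.0002
finger_force: 0.0
```

```bash
python3 - <<'E'
from h import *
s=save("side","pics/side3.png"); d=cv2.absdiff(cv2.imread("pics/side.png"),cv2.imread("pics/side3.png"))
cv2.imwrite("pics/c4.png",cv2.resize(cv2.imread("pics/side3.png")[180:340,200:420],None,fx=3,fy=3,interpolation=cv2.INTER_CUBIC))
E
```

```text
(no output)
```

View pics/c4.png

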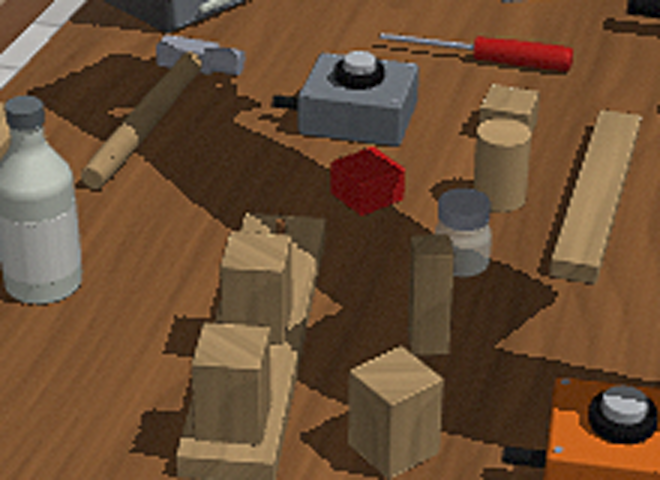

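The button at (360,62) is back up, and every block and bystander stands where it began. Handing in.

```bash
python3 -c "
from station import job
print(job.close_job())"
```

```text
the job is handed in; nothing more can be done
None
```

I pointed at the matching block and then the empty place for over 2 s each, pressed the grey box's button fully down and drew clear with nothing else disturbed, then handed the job in; no verdict came back.

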